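Set and lock the funnel-ring arm

TASK

Slide the steel arm that carries the red funnel ring into its clamp stand until, by feel, its end bears firmly but gently on the depth stop hidden in the channel, and keep it pressed there for a moment; then flip the blue cam lever over its dead centre, fully down, so that the arm is locked against the stop. Never push with more than about 20 N, let go at the end, and leave all the other glassware and things where they stand.

Things in the scene. Friction and masses are not known exactly. Their poses are not given: they have to be found in the camera images.
- clamp_stand: Stand fixed to the bench: white stone base 210 x 120 x 20 mm, grey pedestal, level aluminium channel (180 mm long, 34 wide, roof at 110.5 mm) for the arm, 2 mm play, its axis 97 mm above the bench. Origin on the bench below the lever's pivot; x runs along the channel the way the arm is pushed IN (ring towards brass stop), z up. Channel x -80 to 100 mm; lever cheeks x +-13, y +-23, top 142 mm.
- bar: The arm: loose steel bar 14 x 14 x 230 mm, about 0.4 kg, inner half heavier, lying in the channel partly pulled out, with a level red ring (70 mm outside, 10 thick) at its outer end. Origin: middle of its INNER end face; x points IN, along the stand's x. The bar spans x = 0 to -230 mm, the ring's centre is at -263 mm. With the lever open it slides with 1 to 4 N of friction, more if held askew.
- bar_grip (a point): A place to take the arm from above: on the bar's axis, 200 mm from its inner end (fingers close across the bar, 14 mm wide). Even when the arm is home it is 28 to 70 mm outside the channel's mouth. The arm may also be pushed in by the ring's outer rim.
- depth_stop: Brass housing (16 x 34 x 36 mm) with a knob, fixed on the far end of the channel. Origin: middle of its inner face, on the arm's axis, 100 mm along the stand's x. Inside, unseen, is the stop: its hard face is set anywhere from 50 to 92 mm along the stand's x, under a sprung tip that gives 2 mm at less than 1 N. Press with 5 to 12 N beyond friction for half a second; over 22 N harms it.
- cam_lever (a joint): Angle of the blue cam lever: 0 upright (open), 1.57 lying flat along the stand's +x (closed, on its end stop). Turns about the stand's y through lever_hinge, from up towards +x. It stiffens on the way (up to about 8 N square to it at 70 mm from the hinge, most near 0.7 rad), springs back if left well before dead centre at 1.20, snaps shut beyond it. More than 30 N breaks it.
- lever_hinge (a point): The lever's pivot, 132 mm above the bench, over the arm's axis; axes parallel to the stand's.
- lever_tip (a point): Free end of the lever, on its centre line, 92 mm from the hinge; z points along the lever away from the hinge, x square to its broad face in the closing direction. The lever is a blue paddle 20 mm wide and 9 mm thick, reaching from 14 to 92 mm from the hinge; push it on the face that looks away from x.
- jaw: Black rubber-faced jaw, 34 x 13 mm, under the lever; it stands 1.5 mm above the arm when open and presses down on it with about 40 N when the lever is closed.
- beaker: Small glass beaker (54 mm across, 62 mm high) on the bench below the ring's place; origin at the centre of its underside. Leave alone.
- stopper: Black rubber stopper, 26 mm across, 22 mm high, upright on the stand's base plate. Leave alone.
- wash_bottle: White wash bottle with red cap, 68 mm across, 170 mm high. Leave alone.
- flask: Green conical flask, 80 mm across, 105 mm high. Leave alone.
- big_beaker: Glass beaker, 80 mm across, 95 mm high. Leave alone.
- pen: White marker pen, 140 x 10 x 10 mm, lying on the bench. Leave alone.

How it is judged:
By the outcome, as a careful person would: the job done as asked, in the order asked, and still so for the second after the job is handed in, with the robot touching nothing.
It also fails if it takes over 64 s, if anything falls off the work surface, if the arm or the gripper's body presses on something with over 40 N, if the wrist force passes 120 N, or if a joint passes its speed limit or range.

ROBOT

A 6-joint arm with a two-finger parallel gripper is mounted at the origin on the work surface. World frame = base frame: x ahead of the robot, y to its left, z up, the work surface at z = 0. Lengths are in m, angles in rad, forces in N, time in s.
With the tool pointing down it reaches from about 0.325 to 0.875 m from the base axis. Payload 4.4 kg.
Tool frame: the origin (TCP) lies at the very end of the fingers, on their centre line; the grasp point (between the pads) lies 19 mm behind it; y points along the fingers, x is the direction in which the jaws open and shut, and the axes are right-handed (so a half turn about y gives the same grasp; the last joint's range is limited). The gripper opens to 85 mm and grips with 20 to 120 N. Pads are 22 mm wide; open, the fingers measure 114 mm over their backs; the gripper's body (76 mm by 85 mm) begins 54 mm behind the grasp point. The pads swing forward as they close: fully open they stand 13 mm farther back than shut.
Start: joints at [-1.429, 0.207, 1.542, -0, 1.393, -0.15], TCP at [0.166, -0.551, 0.231] pointing down, gripper open.
Joint ranges: [-2.73, 2.73], [-0.86, 2.22], [0.23, 2.46], [-1.11, 4.25], [0.08, 2.63], [-2.82, 2.82]. Speed limits (rad/s): [2.79, 2.79, 3.14, 3.14, 3.14, 3.14].

INTERFACE

Orientations are given as a rotation vector (axis times angle).
In Python, from cell import robot gives the robot as it stands.
- The arm moves only by the tool apply_moves, never from a script. Its argument "targets" is a list of rows, each an object with "twist": the turn, a rotation vector about the tool's x, y, z in rad, a list of three; "linear": the shift along the tool's x, y, z in mm, a list of three; "claw": the closure, from 0 (fully open) to 1 (shut). A call has 1 to 5 rows; each row shifts and turns the commanded pose from where the row before left it, along the tool's axes as they then stand; what a row does not reach is not made up. A row lasts 1/8 s, in which the tool goes at most 62.5 mm and 10.7 degrees, less where a joint would pass 70% of its speed; a pose out of reach is approached as far as the arm can. A call with a gripper value outside its range is refused whole. The fingers move at their own pace and stop on an object; the grip force is fixed at half the most. Time passes only in rows, so rows that do not move let the fingers close. It gives the time, the measured TCP pose, the force and the opening at its end, in the units of the state.
- robot.get_state(): the state, without advancing time (a new reading comes with each control period).
- robot.grab_frame(name): name is "side" or "top"; returns a dict with "pixels" (420x560x3 uint8, red, green, blue), "vertical_fov" (degrees; the focal length in pixels is half the picture's height over the tangent of half this angle, whatever the lens; pixels are square), "cx", "cy" (the principal point, pixels), "dist" ([k1, k2, p1, p2, k3] as OpenCV has them; the pictures are not rectified), "R" (3x3) and "t" (3): a world point X has camera coordinates R X + t. Camera axes: x right, y down, z forward; pixel columns grow to the right and rows downward; lengths in m; the calibration is good to about 2 mm. A picture is of the moment at which its call begins. There is no depth.
- robot.job_done(): hands the job in, once; it reports no verdict.
Trained networks look in a picture, given as the dict that the camera call returned (one of the last four; its "shot" number tells which), for a name from the list of things; names that differ only in an ending like _2 or _b are one class to them, and where a whole thing is asked for, a point or a joint stands for the part that bears it (a point fixed in the world has none). Each returns a list of dicts, best first, with "score" (0 to 1); they miss things now and then, are a little off and sometimes report something else, mostly with a low value. They report only what shows in the picture. A call takes as long as a camera call.
- robot.masks_of(picture, thing): "pixels" (420x560 bool, what is visible of it) and "box" ([left, top, width, height] in pixels, round what is visible of it).
The state is a dict: "time_s": time; "q": joint angles; "joint_vel": joint speeds; "joint_efforts": joint torques, N m; "ee_pos": TCP position; "ee_rot": TCP orientation; "contact_force": force on the tool from outside, world axes, zero at the start; "wrist_torque": the same for the moment, N m; "gripper_width": finger opening in m.
Only numpy, scipy, OpenCV 4.12 (cv2) and the standard library are available. Lean on these libraries where they do the work, as an engineer would, in place of code of your own. Each camera call takes 0.05 s, during which the arm holds its last target.

## Working session

There is one attempt and no reset: what is moved stays moved. The work goes in short steps, Python scripts to look and compute and a tool call to move; the robot and the scene stay as the last step left them, time stands still between calls to the robot, and variables do not carry over. Pictures are saved under pics/ and viewed, and the job is handed in when it is done.

Besides the shell and the picture viewer there is one more tool, called after "Call:" as name(argument=value, ...), one argument or row to a line, values as JSON. apply_moves: Moves the arm, as the interface text tells. Its arguments: {"type":"object","properties":{"targets":{"type":"array"}},"required":["targets"]}

```bash
mkdir -p pics; ls; cat > h.py <<'E'
import numpy as np, cv2
from cell import robot
def K(f):
    h=f["pixels"].shape[0]; fl=h/2/np.tan(np.radians(f["vertical_fov"])/2)
    return np.array([[fl,0,f["cx"]],[0,fl,f["cy"]],[0,0,1.]])
def proj(f,X):
    X=np.atleast_2d(np.array(X,float))
    return cv2.projectPoints(X,cv2.Rodrigues(np.array(f["R"]))[0],np.array(f["t"],float),K(f),np.array(f["dist"],float))[0][:,0]
def ray(f,uv):
    n=cv2.undistortPoints(np.array(uv,float).reshape(-1,1,2),K(f),np.array(f["dist"],float))[:,0]
    R=np.array(f["R"]);t=np.array(f["t"])
    d=np.c_[n,np.ones(len(n))]@R
    return -R.T@t,d
def atz(f,uv,z):
    c,d=ray(f,uv); return c+d*((z-c[2])/d[:,2])[:,None]
def save(f,name): cv2.imwrite("pics/"+name,f["pixels"][:,:,::-1])
E
python3 - <<'E'
from h import *
import pickle
for n in("side","top"):
    f=robot.grab_frame(n); save(f,n+"0.png")
    M={}
    for k in ["clamp_stand","bar","depth_stop","cam_lever","jaw","beaker","stopper","wash_bottle","flask","big_beaker","pen"]:
        r=robot.masks_of(f,k); M[k]=r
        print(n,k,[(round(x["score"],2),x["box"]) for x in r[:2]])
    pickle.dump((f,M),open(n+"0.pkl","wb"))
    print(f["vertical_fov"],f["R"],f["t"])
s=robot.get_state();print(s)
E
```

```text
pics
side clamp_stand [(0.93, [194.7, 208.8, 85.5, 108.7])]
side bar [(0.71, [262.6, 199.8, 36.4, 34.1])]
side depth_stop [(0.56, [200.4, 271.3, 19.8, 17.8])]
side cam_lever [(0.52, [231.3, 208.6, 9.2, 39.5]), (0.34, [257.7, 195.5, 42.2, 39.2])]
side jaw []
side beaker [(0.53, [235.2, 209.1, 6.3, 36.8]), (0.19, [348.4, 161.9, 23.4, 31.6])]
side stopper []
side wash_bottle [(0.97, [310.7, 126.8, 24.5, 55.3]), (0.32, [235.1, 211.1, 9.8, 35.2])]
side flask [(0.84, [349.9, 164.0, 23.1, 28.7])]
side big_beaker [(0.59, [100.1, 294.0, 43.6, 56.6])]
side pen [(0.93, [218.4, 366.2, 54.9, 42.5])]
54.91664554651779 [[-0.84672826 -0.53202055 -0.00231992]
 [-0.31942797  0.51185761 -0.79747575]
 [ 0.42546096 -0.6745042  -0.60334654]] [0.45234071 0.30414953 0.87948984]
top clamp_stand [(0.6, [199.1, 180.6, 73.4, 38.2])]
top bar [(0.65, [252.6, 186.8, 72.9, 19.4])]
top depth_stop [(0.47, [200.7, 192.5, 14.9, 9.1])]
top cam_lever [(0.57, [238.5, 193.8, 6.6, 6.6]), (0.37, [229.3, 180.7, 8.9, 11.3])]
top jaw []
top beaker [(0.7, [152.2, 153.5, 30.7, 21.2])]
top stopper [(0.61, [152.7, 151.1, 30.2, 25.9
[... 395 characters left out ...]
 1.36181733]
{'time_s': 1.2, 'q': array([-1.42848416e+00,  2.06625264e-01,  1.54148323e+00,  2.57454433e-05,
        1.39350380e+00, -1.50468171e-01]), 'joint_vel': array([-4.38980958e-04, -1.55145764e-03, -1.91804942e-04, -5.47382869e-04,
        9.42609227e-04, -5.64749939e-05]), 'joint_efforts': array([ 9.74973154e-04, -3.83055139e+01, -2.91968429e+01,  1.50341555e-05,
        7.81049803e-04,  1.13685863e-05]), 'ee_pos': array([ 0.16596956, -0.55053558,  0.23127528]), 'ee_rot': array([-1.33356021,  0.99086016, -0.99086707]), 'contact_force': array([-0.24016182,  0.11263207, -0.66464915]), 'wrist_torque': array([-0.08018086, -0.01964857, -0.01996155]), 'gripper_width': 0.08533872669404696}
```

```bash
python3 - <<'E'
import cv2
a=cv2.imread("pics/side0.png");b=cv2.imread("pics/top0.png")
cv2.imwrite("pics/side0c.png",cv2.resize(a[180:340,150:350],None,fx=4,fy=3.75,interpolation=cv2.INTER_CUBIC)[:600])
cv2.imwrite("pics/side0d.png",cv2.resize(a[180:330,180:320],None,fx=4,fy=4,interpolation=cv2.INTER_CUBIC))
cv2.imwrite("pics/top0c.png",cv2.resize(b[140:260,180:340],None,fx=5,fy=5,interpolation=cv2.INTER_CUBIC))
E
```

```text
(no output)
```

View pics/side0.png

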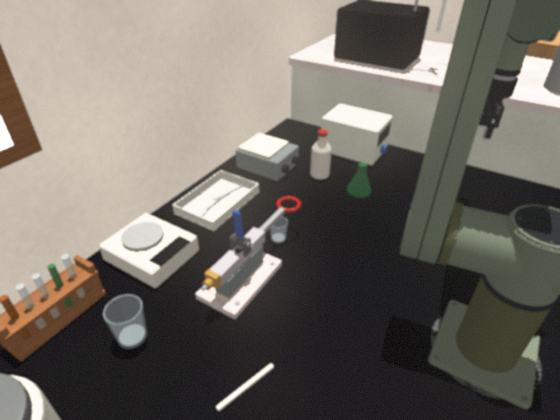

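View pics/side0d.png

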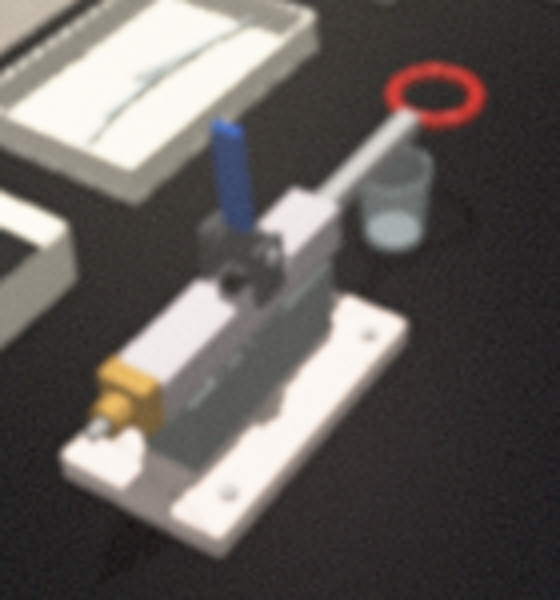

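View pics/top0.png

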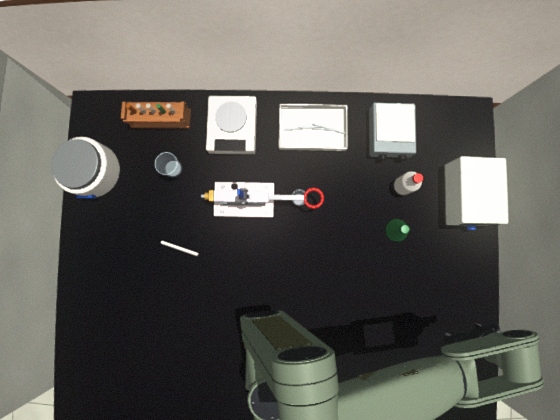

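View pics/top0c.png

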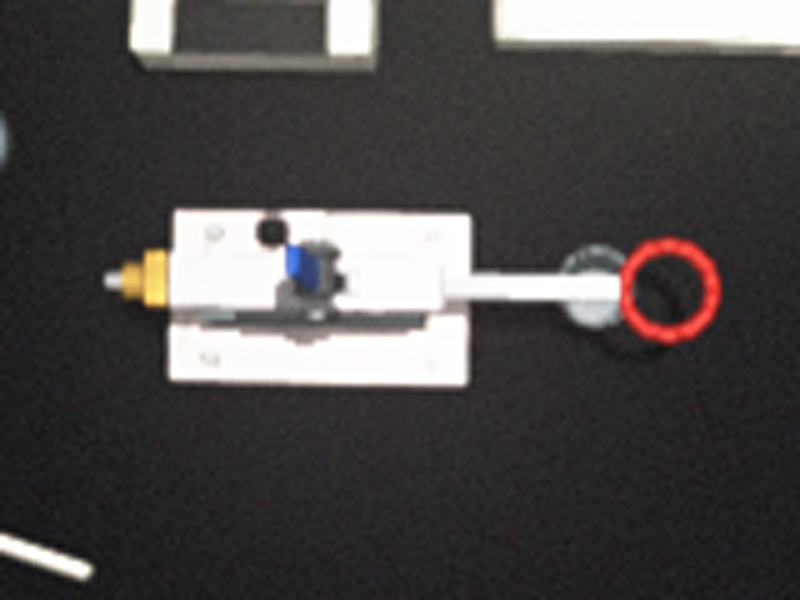

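```bash
cat > fit.py <<'E'
from h import *
import pickle
from scipy.optimize import least_squares
fs,Ms=pickle.load(open("side0.pkl","rb"));ft,Mt=pickle.load(open("top0.pkl","rb"))
def redring(f):
    p=f["pixels"].astype(int); m=(p[:,:,0]>130)&(p[:,:,1]<90)&(p[:,:,2]<90)
    return m
out={}
for n,f,box in(("side",fs,(265,190,310,220)),("top",ft,(295,180,335,215))):
    m=redring(f);mm=np.zeros_like(m);x0,y0,x1,y1=box;mm[y0:y1,x0:x1]=m[y0:y1,x0:x1]
    v,u=np.nonzero(mm); c=cv2.convexHull(np.c_[u,v].astype(np.int32))
    x,y,w,h=u.min(),v.min(),u.max()-u.min(),v.max()-v.min()
    print(n,len(u),x,y,w,h); out[n]=(mm)
    hull=np.zeros(m.shape,np.uint8);cv2.fillConvexPoly(hull,c,1); v,u=np.nonzero(hull); 
    cen=[u.mean(),v.mean()]; print("ring center",cen,atz(f,[cen],.097), "area",hull.sum())
top=[(215,182),(274,182.8),(273.6,217),(214,216)]
P=atz(ft,top,.02);print(P, np.linalg.norm(np.diff(P[[0,1,2,3,0]],axis=0),axis=1))
side=[(195.5,295.5),(234.5,313.8),(282,260.5)]
Q=atz(fs,side,.02);print(Q,np.linalg.norm(np.diff(Q,axis=0),axis=1))
R=cv2.Rodrigues(robot.get_state()["ee_rot"])[0];print(R)
E
python3 fit.py
```

```text
side 171 276 196 24 15
ring center [np.float64(288.3216560509554), np.float64(203.19745222929936)] [[ 0.56546508 -0.12215744  0.097     ]] area 314
top 167 304 188 19 20
ring center [np.float64(313.37861271676303), np.float64(197.70809248554914)] [[ 0.56391878 -0.12206118  0.097     ]] area 346
[[0.62144624 0.22058508 0.02      ]
 [0.62275399 0.01169375 0.02      ]
 [0.50218285 0.01015487 0.02      ]
 [0.5009076  0.21936529 0.02      ]] [0.20889542 0.12058095 0.20921431 0.12054482]
[[0.61606405 0.22903354 0.02      ]
 [0.5036618  0.22297299 0.02      ]
 [0.50139183 0.01627987 0.02      ]] [0.11256552 0.20670558]
[[ 2.88611009e-01  2.23003297e-05  9.57446440e-01]
 [-9.57446440e-01  2.30341730e-05  2.88611009e-01]
 [-1.56178663e-05 -9.99999999e-01  2.79992872e-05]]
```

```bash
cat > fit2.py <<'E'
from fit import *
print("----")
def blue(f,b):
    p=f["pixels"].astype(int); m=(p[:,:,2]>p[:,:,0]+35)&(p[:,:,2]>p[:,:,1]+25)
    x0,y0,x1,y1=b;mm=np.zeros_like(m);mm[y0:y1,x0:x1]=m[y0:y1,x0:x1];return mm
bs=blue(fs,(225,200,255,250));bt=blue(ft,(230,180,255,210))
def brass(f,b):
    p=f["pixels"].astype(int); m=(p[:,:,0]>p[:,:,2]+45)&(p[:,:,0]>100)
    x0,y0,x1,y1=b;mm=np.zeros_like(m);mm[y0:y1,x0:x1]=m[y0:y1,x0:x1];return mm
rs=brass(fs,(190,260,230,300));rt=brass(ft,(195,180,225,210))
for m in(bs,bt,rs,rt):
    v,u=np.nonzero(m);print(len(u),u.min(),u.max(),v.min(),v.max())
# model
def boxpts(x0,x1,y0,y1,z0,z1): return np.array([[x,y,z] for x in(x0,x1) for y in(y0,y1) for z in(z0,z1)])
def toW(p,P):
    x,y,yaw=p;c,s=np.cos(yaw),np.sin(yaw);return np.c_[x+c*P[:,0]-s*P[:,1],y+s*P[:,0]+c*P[:,1],P[:,2]]
S=4
def sil(f,W):
    q=proj(f,W); h=cv2.convexHull(((q+.5)*S*16).astype(np.int32)); im=np.zeros((420*S,560*S),np.uint8);cv2.fillConvexPoly(im,h,255,shift=4)
    return cv2.resize(im,(560,420),interpolation=cv2.INTER_AREA)/255.
def lev(a):
    P=boxpts(-.0045,.0045,-.01,.01,.014,.092)
    c,s=np.cos(a),np.sin(a);return np.c_[c*P[:,0]+s*P[:,2],P[:,1],-s*P[:,0]+c*P[:,2]+.132]
from scipy.ndimage import gaussian_filter as G
def cost(v):
    p=v[:3];e=0
    e+=((G(sil(fs,toW(p,lev(v[3]))),1)-G(bs*1.,1))**2).sum()
    e+=((G(sil(ft,toW(p,lev(v[3]))),1)-G(bt*1.,1))**2).sum()
    c=[];  
    return e
from scipy.optimize import minimize
for y in(.105,.12):
  v0=np.array([.563,y,np.pi/2+.006,0.])
  def c2(w): return cost(np.array([w[0]/100,w[1]/100,v0[2],w[2]/10]))
  r=minimize(c2,[56.3,y*100,0],method="Nelder-Mead",options=dict(initial_simplex=[[56.3,y*100,0],[57,y*100,0],[56.3,y*100+1,0],[56.3,y*100,1]]))
  print(r.x/[100,100,10],r.fun,c2([56.3,y*100,0]))
hx,hy,_=r.x/100
d=np.array([np.cos(v0[2]),np.sin(v0[2])])
for f in(fs,ft):
    print("hous inner top corners", proj(f,toW([hx,hy,v0[2]],np.array([[.1,-.017,.115],[.1,.017,.115],[.116,.017,.115],[-.08,-.017,.1105],[-.08,.017,.1105]]))).round(1).tolist())
E
python3 fit2.py|sed -n '/----/,$p'
```

```text
----
176 233 242 210 236
45 237 243 189 197
240 203 219 269 288
92 204 213 190 201
[0.56467178 0.10711705 0.08237878] 31.775325557193817 111.30767989790318
[0.56517348 0.10755074 0.07326016] 32.19630259191849 100.5289059631759
hous inner top corners [[208.3, 267.6], [220.2, 273.3], [215.7, 277.8], [253.1, 226.1], [264.1, 230.5]]
hous inner top corners [[213.4, 189.6], [213.1, 199.9], [208.3, 199.8], [268.1, 190.6], [267.9, 200.9]]
```

Call:
apply_moves(
  targets=[
    {"twist":[0,-0.1826,0],"linear":[0,0,0],"claw":1},
    {"twist":[0,-0.1826,0],"linear":[0,0,0],"claw":1},
    {"twist":[0,-0.1826,0],"linear":[0,0,0],"claw":1},
    {"twist":[0,-0.1826,0],"linear":[0,0,0],"claw":1},
    {"twist":[0,-0.1826,0],"linear":[0,0,0],"claw":1},
  ],
)

```text
time_s: 1.82
ee_pos: [0.1659, -0.5505, 0.2312]
ee_rot: [-1.552, 0.282, -0.282]
contact_force: [0.9, 0.3, 0.1]
gripper_width: 0.0
```

Call:
apply_moves(
  targets=[
    {"twist":[0,-0.1826,0],"linear":[0,0,0],"claw":1},
    {"twist":[0,-0.1825,0],"linear":[0,0,0],"claw":1},
    {"twist":[0,0,0],"linear":[40,0,35],"claw":1},
  ],
)

```text
time_s: 2.2
ee_pos: [0.2045, -0.5172, 0.2314]
ee_rot: [-1.572, 0.003, -0.003]
contact_force: [1.4, 0.6, -0.1]
gripper_width: 0.0001
```

Call:
apply_moves(
  targets=[
    {"twist":[0,0,0],"linear":[45,0,39],"claw":1},
    {"twist":[0,0,0],"linear":[45,0,39],"claw":1},
    {"twist":[0,0,0],"linear":[45,0,39],"claw":1},
    {"twist":[0,0,0],"linear":[45,0,39],"claw":1},
    {"twist":[0,0,0],"linear":[45,0,39],"claw":1},
  ],
)

```text
time_s: 2.82
ee_pos: [0.4323, -0.3192, 0.2316]
ee_rot: [-1.572, -0.0, -0.0]
contact_force: [-0.0, -0.3, -0.0]
gripper_width: 0.0001
```

Call:
apply_moves(
  targets=[
    {"twist":[0,0,0],"linear":[45,0,39],"claw":1},
    {"twist":[0,0,0],"linear":[45,0,39],"claw":1},
    {"twist":[0,0,0],"linear":[44,0,39],"claw":1},
    {"twist":[0,0,0],"linear":[0,0,0],"claw":1},
  ],
)

```text
time_s: 3.32
ee_pos: [0.5673, -0.2002, 0.2312]
ee_rot: [-1.57, -0.005, 0.004]
contact_force: [0.2, -0.7, -0.1]
gripper_width: -0.0002
```

Call:
apply_moves(
  targets=[
    {"twist":[0,0,0],"linear":[-2,50,0],"claw":1},
    {"twist":[0,0,0],"linear":[0,50,0],"claw":1},
    {"twist":[0,0,0],"linear":[0,44,0],"claw":1},
    {"twist":[0,0,0],"linear":[0,0,10],"claw":1},
    {"twist":[0,0,0],"linear":[0,0,10],"claw":1},
  ],
)

```text
time_s: 3.95
ee_pos: [0.5637, -0.1839, 0.089]
ee_rot: [-1.572, -0.001, -0.002]
contact_force: [-0.3, 0.2, 0.0]
gripper_width: -0.0001
```

```bash
python3 - <<'E'
from h import *
s=robot.get_state();print(s["ee_pos"],s["contact_force"])
for n in("side","top"):
    f=robot.grab_frame(n); b=f["pixels"][:,:,::-1]
    b=b[170:270,200:340] if n=="side" else b[150:250,210:350]
    globals()[n]=cv2.resize(b,None,fx=5,fy=5,interpolation=cv2.INTER_CUBIC)
cv2.imwrite("pics/a1.png",cv2.resize(np.vstack([side,top]),None,fx=.6,fy=.6))
E
```

```text
[ 0.56369245 -0.18389632  0.08901238] [-0.29199078  0.21725727  0.02941492]
```

View pics/a1.png

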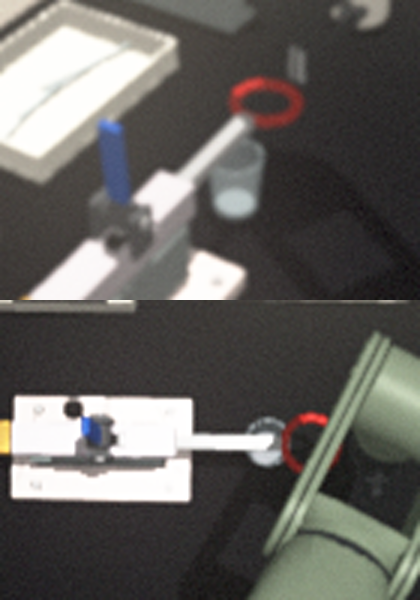

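The side view shows the fingertips just behind the ring's outer rim (about (300,180) in the full picture), with a visible gap. I'll approach gently now.

Call:
apply_moves(
  targets=[
    {"twist":[0,0,0],"linear":[1,0,4],"claw":1},
    {"twist":[0,0,0],"linear":[0,0,3],"claw":1},
    {"twist":[0,0,0],"linear":[0,0,2],"claw":1},
  ],
)

```text
time_s: 4.42
ee_pos: [0.5642, -0.1744, 0.0878]
ee_rot: [-1.571, -0.001, -0.0]
contact_force: [0.4, -0.6, -0.2]
gripper_width: -0.0003
```

Call:
apply_moves(
  targets=[
    {"twist":[0,0,0],"linear":[0,0,2],"claw":1},
    {"twist":[0,0,0],"linear":[0,0,2],"claw":1},
  ],
)

```text
time_s: 4.68
ee_pos: [0.5638, -0.1704, 0.0872]
ee_rot: [-1.571, 0.0, 0.0]
contact_force: [-0.0, -0.1, -0.2]
gripper_width: -0.0003
```

Call:
apply_moves(
  targets=[
    {"twist":[0,0,0],"linear":[0,0,2],"claw":1},
    {"twist":[0,0,0],"linear":[0,0,2],"claw":1},
  ],
)

```text
time_s: 4.92
ee_pos: [0.5639, -0.1664, 0.0872]
ee_rot: [-1.571, 0.0, 0.0]
contact_force: [-0.0, -0.7, 1.3]
gripper_width: 0.0001
```

Call:
apply_moves(
  targets=[
    {"twist":[0,0,0],"linear":[0,0,2],"claw":1},
    {"twist":[0,0,0],"linear":[0,0,2],"claw":1},
  ],
)

```text
time_s: 5.18
ee_pos: [0.5639, -0.163, 0.0873]
ee_rot: [-1.572, -0.0, -0.0]
contact_force: [0.2, -2.6, -0.3]
gripper_width: 0.0
```

Call:
apply_moves(
  targets=[
    {"twist":[0,0,0],"linear":[0,0,1.5],"claw":1},
    {"twist":[0,0,0],"linear":[0,0,1.5],"claw":1},
  ],
)

```text
time_s: 5.42
ee_pos: [0.5639, -0.1596, 0.0873]
ee_rot: [-1.571, -0.0, -0.0]
contact_force: [-0.0, -3.0, -0.5]
gripper_width: -0.0002
```

Call:
apply_moves(
  targets=[
    {"twist":[0,0,0],"linear":[0,0,1],"claw":1},
    {"twist":[0,0,0],"linear":[0,0,1],"claw":1},
  ],
)

```text
time_s: 5.68
ee_pos: [0.5639, -0.1575, 0.0873]
ee_rot: [-1.571, -0.0, 0.0]
contact_force: [0.4, -2.9, 0.1]
gripper_width: -0.0002
```

Call:
apply_moves(
  targets=[
    {"twist":[0,0,0],"linear":[0,0,1],"claw":1},
    {"twist":[0,0,0],"linear":[0,0,1],"claw":1},
  ],
)

```text
time_s: 5.92
ee_pos: [0.5639, -0.1554, 0.0873]
ee_rot: [-1.571, -0.0, 0.0]
contact_force: [1.0, -2.4, -0.6]
gripper_width: 0.0002
```

Call:
apply_moves(
  targets=[
    {"twist":[0,0,0],"linear":[0,0,1],"claw":1},
  ],
)

```text
time_s: 6.05
ee_pos: [0.5639, -0.1544, 0.0873]
ee_rot: [-1.571, -0.0, 0.0]
contact_force: [0.5, -1.4, -0.6]
gripper_width: -0.0002
```

Call:
apply_moves(
  targets=[
    {"twist":[0,0,0],"linear":[0,0,1],"claw":1},
  ],
)

```text
time_s: 6.18
ee_pos: [0.5639, -0.1534, 0.0873]
ee_rot: [-1.571, -0.0, 0.0]
contact_force: [0.6, -3.2, 0.2]
gripper_width: -0.0002
```

```bash
python3 - <<'E'
from h import *
s=robot.get_state();print(s["ee_pos"],s["contact_force"],s["wrist_torque"])
for n in("side",):
    f=robot.grab_frame(n); b=f["pixels"][:,:,::-1][170:290,190:350]
    cv2.imwrite("pics/a2.png",cv2.resize(b,None,fx=5,fy=5,interpolation=cv2.INTER_CUBIC))
E
```

```text
[ 0.56390367 -0.15342143  0.08729004] [ 0.64453621 -3.2242854   0.18977148] [-0.33081783 -0.02787666  0.0289483 ]
```

View pics/a2.png

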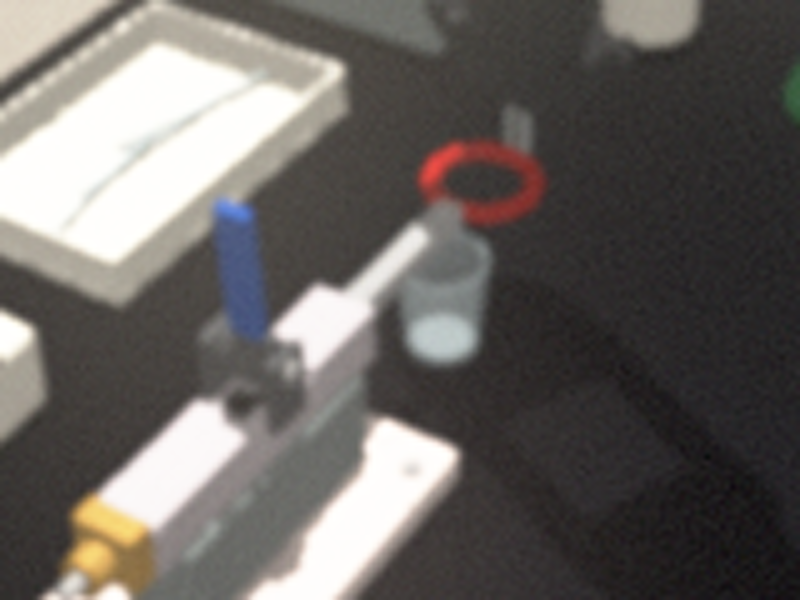

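Call:
apply_moves(
  targets=[
    {"twist":[0,0,0],"linear":[0,0,0.8],"claw":1},
  ],
)

```text
time_s: 6.35
ee_pos: [0.5639, -0.1527, 0.0873]
ee_rot: [-1.571, -0.0, 0.0]
contact_force: [0.5, -1.8, -1.5]
gripper_width: -0.0001
```

Call:
apply_moves(
  targets=[
    {"twist":[0,0,0],"linear":[0,0,0.8],"claw":1},
  ],
)

```text
time_s: 6.48
ee_pos: [0.5639, -0.1518, 0.0873]
ee_rot: [-1.571, -0.0, 0.0]
contact_force: [1.1, -3.5, -1.3]
gripper_width: -0.0003
```

Call:
apply_moves(
  targets=[
    {"twist":[0,0,0],"linear":[0,0,0.8],"claw":1},
  ],
)

```text
time_s: 6.6
ee_pos: [0.5639, -0.151, 0.0873]
ee_rot: [-1.571, -0.0, 0.0]
contact_force: [0.3, -1.6, -0.8]
gripper_width: -0.0
```

Call:
apply_moves(
  targets=[
    {"twist":[0,0,0],"linear":[0,0,0.8],"claw":1},
  ],
)

```text
time_s: 6.72
ee_pos: [0.5639, -0.1503, 0.0873]
ee_rot: [-1.571, -0.0, 0.0]
contact_force: [0.6, -2.9, -0.3]
gripper_width: -0.0001
```

Call:
apply_moves(
  targets=[
    {"twist":[0,0,0],"linear":[0,0,0.8],"claw":1},
  ],
)

```text
time_s: 6.85
ee_pos: [0.5639, -0.1495, 0.0873]
ee_rot: [-1.571, -0.0, 0.0]
contact_force: [0.2, -2.7, -0.9]
gripper_width: 0.0
```

Call:
apply_moves(
  targets=[
    {"twist":[0,0,0],"linear":[0,0,0.8],"claw":1},
  ],
)

```text
time_s: 6.98
ee_pos: [0.5639, -0.1487, 0.0873]
ee_rot: [-1.571, -0.0, 0.0]
contact_force: [0.4, -1.7, -1.4]
gripper_width: -0.0003
```

Call:
apply_moves(
  targets=[
    {"twist":[0,0,0],"linear":[0,0,0.8],"claw":1},
  ],
)

```text
time_s: 7.1
ee_pos: [0.5639, -0.1479, 0.0873]
ee_rot: [-1.571, -0.0, 0.0]
contact_force: [-0.5, -2.7, -1.3]
gripper_width: 0.0002
```

Call:
apply_moves(
  targets=[
    {"twist":[0,0,0],"linear":[0,0,0.8],"claw":1},
  ],
)

```text
time_s: 7.22
ee_pos: [0.5639, -0.147, 0.0873]
ee_rot: [-1.571, -0.0, 0.0]
contact_force: [-0.3, -3.2, -0.7]
gripper_width: -0.0003
```

Call:
apply_moves(
  targets=[
    {"twist":[0,0,0],"linear":[0,0,0.8],"claw":1},
  ],
)

```text
time_s: 7.35
ee_pos: [0.5639, -0.1462, 0.0873]
ee_rot: [-1.571, -0.0, 0.0]
contact_force: [-0.2, -3.2, -1.0]
gripper_width: -0.0003
```

Call:
apply_moves(
  targets=[
    {"twist":[0,0,0],"linear":[0,0,0.8],"claw":1},
  ],
)

```text
time_s: 7.48
ee_pos: [0.5639, -0.1454, 0.0873]
ee_rot: [-1.571, -0.0, 0.0]
contact_force: [-0.2, -2.4, -0.1]
gripper_width: -0.0002
```

Call:
apply_moves(
  targets=[
    {"twist":[0,0,0],"linear":[0,0,0.8],"claw":1},
  ],
)

```text
time_s: 7.6
ee_pos: [0.5639, -0.1446, 0.0873]
ee_rot: [-1.571, -0.0, 0.0]
contact_force: [0.3, -2.7, -0.8]
gripper_width: -0.0003
```

Call:
apply_moves(
  targets=[
    {"twist":[0,0,0],"linear":[0,0,0.8],"claw":1},
  ],
)

```text
time_s: 7.72
ee_pos: [0.5639, -0.1439, 0.0873]
ee_rot: [-1.571, -0.0, 0.0]
contact_force: [-0.2, -1.4, -0.6]
gripper_width: 0.0001
```

Call:
apply_moves(
  targets=[
    {"twist":[0,0,0],"linear":[0,0,0.8],"claw":1},
  ],
)

```text
time_s: 7.85
ee_pos: [0.5639, -0.143, 0.0872]
ee_rot: [-1.571, -0.0, 0.0]
contact_force: [-0.1, -2.7, -0.9]
gripper_width: 0.0001
```

Call:
apply_moves(
  targets=[
    {"twist":[0,0,0],"linear":[0,0,0.8],"claw":1},
  ],
)

```text
time_s: 7.98
ee_pos: [0.5639, -0.1422, 0.0873]
ee_rot: [-1.571, -0.0, 0.0]
contact_force: [-0.2, -2.2, -0.5]
gripper_width: -0.0001
```

Call:
apply_moves(
  targets=[
    {"twist":[0,0,0],"linear":[0,0,0.8],"claw":1},
  ],
)

```text
time_s: 8.1
ee_pos: [0.5639, -0.1414, 0.0873]
ee_rot: [-1.571, -0.0, 0.0]
contact_force: [0.3, -3.1, 0.1]
gripper_width: -0.0005
```

Call:
apply_moves(
  targets=[
    {"twist":[0,0,0],"linear":[0,0,0.8],"claw":1},
  ],
)

```text
time_s: 8.22
ee_pos: [0.5639, -0.1406, 0.0873]
ee_rot: [-1.571, -0.0, 0.0]
contact_force: [-0.0, -3.0, -0.2]
gripper_width: -0.0
```

Call:
apply_moves(
  targets=[
    {"twist":[0,0,0],"linear":[0,0,0.8],"claw":1},
  ],
)

```text
time_s: 8.35
ee_pos: [0.5639, -0.1399, 0.0873]
ee_rot: [-1.571, -0.0, 0.0]
contact_force: [-0.3, -3.3, -0.9]
gripper_width: -0.0001
```

Call:
apply_moves(
  targets=[
    {"twist":[0,0,0],"linear":[0,0,0.8],"claw":1},
  ],
)

```text
time_s: 8.48
ee_pos: [0.5639, -0.139, 0.0873]
ee_rot: [-1.571, -0.0, 0.0]
contact_force: [-0.4, -3.3, -0.5]
gripper_width: -0.0001
```

Call:
apply_moves(
  targets=[
    {"twist":[0,0,0],"linear":[0,0,0.8],"claw":1},
  ],
)

```text
time_s: 8.6
ee_pos: [0.5639, -0.1382, 0.0873]
ee_rot: [-1.571, -0.0, 0.0]
contact_force: [0.5, -2.3, -0.2]
gripper_width: -0.0001
```

Call:
apply_moves(
  targets=[
    {"twist":[0,0,0],"linear":[0,0,0.8],"claw":1},
  ],
)

```text
time_s: 8.72
ee_pos: [0.5639, -0.1374, 0.0873]
ee_rot: [-1.571, -0.0, 0.0]
contact_force: [0.4, -2.1, -0.7]
gripper_width: 0.0001
```

Call:
apply_moves(
  targets=[
    {"twist":[0,0,0],"linear":[0,0,0.8],"claw":1},
  ],
)

```text
time_s: 8.85
ee_pos: [0.5639, -0.1366, 0.0873]
ee_rot: [-1.571, -0.0, 0.0]
contact_force: [0.4, -2.2, -0.5]
gripper_width: -0.0001
```

Call:
apply_moves(
  targets=[
    {"twist":[0,0,0],"linear":[0,0,0.8],"claw":1},
  ],
)

```text
time_s: 8.98
ee_pos: [0.5639, -0.1359, 0.0873]
ee_rot: [-1.571, -0.0, -0.0]
contact_force: [-0.7, -2.3, -1.4]
gripper_width: 0.0001
```

Call:
apply_moves(
  targets=[
    {"twist":[0,0,0],"linear":[0,0,0.8],"claw":1},
  ],
)

```text
time_s: 9.1
ee_pos: [0.5639, -0.1351, 0.0873]
ee_rot: [-1.571, -0.0, 0.0]
contact_force: [-0.5, -2.3, -0.7]
gripper_width: -0.0002
```

Call:
apply_moves(
  targets=[
    {"twist":[0,0,0],"linear":[0,0,0.8],"claw":1},
  ],
)

```text
time_s: 9.22
ee_pos: [0.5639, -0.1343, 0.0873]
ee_rot: [-1.571, -0.0, 0.0]
contact_force: [0.2, -2.7, -0.3]
gripper_width: 0.0001
```

Call:
apply_moves(
  targets=[
    {"twist":[0,0,0],"linear":[0,0,0.8],"claw":1},
  ],
)

```text
time_s: 9.35
ee_pos: [0.5639, -0.1334, 0.0873]
ee_rot: [-1.571, -0.0, 0.0]
contact_force: [0.3, -3.0, -0.4]
gripper_width: 0.0001
```

Call:
apply_moves(
  targets=[
    {"twist":[0,0,0],"linear":[0,0,0.8],"claw":1},
  ],
)

```text
time_s: 9.48
ee_pos: [0.5639, -0.1326, 0.0873]
ee_rot: [-1.571, -0.0, 0.0]
contact_force: [0.2, -2.8, -1.4]
gripper_width: 0.0001
```

Call:
apply_moves(
  targets=[
    {"twist":[0,0,0],"linear":[0,0,0.8],"claw":1},
  ],
)

```text
time_s: 9.6
ee_pos: [0.5639, -0.1318, 0.0873]
ee_rot: [-1.571, -0.0, 0.0]
contact_force: [0.3, -2.2, -0.9]
gripper_width: -0.0001
```

Call:
apply_moves(
  targets=[
    {"twist":[0,0,0],"linear":[0,0,0.8],"claw":1},
  ],
)

```text
time_s: 9.72
ee_pos: [0.5639, -0.1311, 0.0873]
ee_rot: [-1.571, -0.0, 0.0]
contact_force: [-0.1, -3.5, -0.7]
gripper_width: -0.0001
```

Call:
apply_moves(
  targets=[
    {"twist":[0,0,0],"linear":[0,0,0.8],"claw":1},
  ],
)

```text
time_s: 9.85
ee_pos: [0.5639, -0.1304, 0.0873]
ee_rot: [-1.571, -0.0, 0.0]
contact_force: [0.3, -3.0, -0.2]
gripper_width: 0.0001
```

Call:
apply_moves(
  targets=[
    {"twist":[0,0,0],"linear":[0,0,0.8],"claw":1},
  ],
)

```text
time_s: 9.98
ee_pos: [0.5639, -0.1296, 0.0873]
ee_rot: [-1.571, -0.0, 0.0]
contact_force: [1.6, -3.5, -1.1]
gripper_width: -0.0002
```

Call:
apply_moves(
  targets=[
    {"twist":[0,0,0],"linear":[0,0,0.8],"claw":1},
  ],
)

```text
time_s: 10.1
ee_pos: [0.5639, -0.1289, 0.0873]
ee_rot: [-1.571, -0.0, 0.0]
contact_force: [-0.3, -3.8, -0.4]
gripper_width: -0.0001
```

Call:
apply_moves(
  targets=[
    {"twist":[0,0,0],"linear":[0,0,0.5],"claw":1},
  ],
)

```text
time_s: 10.22
ee_pos: [0.564, -0.1288, 0.0874]
ee_rot: [-1.572, -0.0, 0.0]
contact_force: [0.4, -5.1, -0.9]
gripper_width: 0.0004
```

Call:
apply_moves(
  targets=[
    {"twist":[0,0,0],"linear":[0,0,0.3],"claw":1},
  ],
)

```text
time_s: 10.35
ee_pos: [0.5641, -0.1288, 0.0874]
ee_rot: [-1.573, -0.0, -0.0]
contact_force: [-0.6, -6.1, -1.5]
gripper_width: 0.0001
```

Call:
apply_moves(
  targets=[
    {"twist":[0,0,0],"linear":[0,0,0.6],"claw":1},
  ],
)

```text
time_s: 10.48
ee_pos: [0.5642, -0.1287, 0.0875]
ee_rot: [-1.573, -0.001, -0.0]
contact_force: [0.2, -7.2, -1.8]
gripper_width: 0.0002
```

Call:
apply_moves(
  targets=[
    {"twist":[0,0,0],"linear":[0,0,0.4],"claw":1},
  ],
)

```text
time_s: 10.6
ee_pos: [0.5643, -0.1286, 0.0876]
ee_rot: [-1.574, -0.001, -0.001]
contact_force: [-0.4, -7.6, -1.3]
gripper_width: 0.0001
```

Call:
apply_moves(
  targets=[
    {"twist":[0,0,0],"linear":[0,0,0.6],"claw":1},
    {"twist":[0,0,0],"linear":[0,0,0.6],"claw":1},
  ],
)

```text
time_s: 10.85
ee_pos: [0.5645, -0.1284, 0.0879]
ee_rot: [-1.576, -0.001, -0.001]
contact_force: [-0.3, -9.5, -1.3]
gripper_width: -0.0003
```

Call:
apply_moves(
  targets=[
    {"twist":[0,0,0],"linear":[0,0,0.5],"claw":1},
    {"twist":[0,0,0],"linear":[0,0,0.4],"claw":1},
  ],
)

```text
time_s: 11.1
ee_pos: [0.5648, -0.1283, 0.0881]
ee_rot: [-1.577, -0.002, -0.002]
contact_force: [0.0, -12.4, -1.3]
gripper_width: 0.0001
```

Call:
apply_moves(
  targets=[
    {"twist":[0,0,0],"linear":[0,0,0],"claw":1},
    {"twist":[0,0,0],"linear":[0,0,0],"claw":1},
    {"twist":[0,0,0],"linear":[0,0,0],"claw":1},
    {"twist":[0,0,0],"linear":[0,0,0],"claw":1},
  ],
)

```text
time_s: 11.6
ee_pos: [0.5647, -0.1283, 0.0881]
ee_rot: [-1.577, -0.002, -0.002]
contact_force: [0.1, -11.5, -0.9]
gripper_width: -0.0002
```

Call:
apply_moves(
  targets=[
    {"twist":[0,0,0],"linear":[0,0,0],"claw":1},
    {"twist":[0,0,0],"linear":[0,0,0],"claw":1},
    {"twist":[0,0,0],"linear":[0,0,0],"claw":1},
  ],
)

```text
time_s: 11.98
ee_pos: [0.5647, -0.1283, 0.0881]
ee_rot: [-1.577, -0.002, -0.002]
contact_force: [0.5, -10.5, -2.4]
gripper_width: -0.0004
```

Call:
apply_moves(
  targets=[
    {"twist":[0,0,0],"linear":[0,0,-2],"claw":1},
    {"twist":[0,0,0],"linear":[0,0,-3],"claw":1},
    {"twist":[0,0,0],"linear":[0,0,-8],"claw":1},
    {"twist":[0,0,0],"linear":[0,0,-20],"claw":1},
    {"twist":[0,0,0],"linear":[0,0,0],"claw":1},
  ],
)

```text
time_s: 12.6
ee_pos: [0.5642, -0.1594, 0.0875]
ee_rot: [-1.571, 0.001, -0.002]
contact_force: [-0.5, -0.1, 0.7]
gripper_width: -0.0001
```

```bash
cat > look.py <<'E'
import sys
from h import *
s=robot.get_state();print(s["time_s"],s["ee_pos"],s["contact_force"])
v=[]
for n in("side","top"):
    f=robot.grab_frame(n); p=f["pixels"].astype(int)
    m=(p[:,:,0]>130)&(p[:,:,1]<90)&(p[:,:,2]<90); mm=np.zeros(m.shape,np.uint8)
    x0,y0,x1,y1=(240,190,310,235) if n=="side" else (275,180,335,215)
    mm[y0:y1,x0:x1]=m[y0:y1,x0:x1]; vv,u=np.nonzero(mm)
    if len(u)>20:
        h=cv2.convexHull(np.c_[u,vv].astype(np.int32)); hull=np.zeros(m.shape,np.uint8);cv2.fillConvexPoly(hull,h,1);vv,u=np.nonzero(hull)
        print(n,"ring",len(u),atz(f,[[u.mean(),vv.mean()]],.097))
    b=f["pixels"][:,:,::-1]
    b=b[180:330,180:330] if n=="side" else b[150:250,195:345]
    v.append(cv2.resize(b,(b.shape[1]*5//2 if n=="side" else 600,b.shape[0]*5//2 if n=="side" else 400),interpolation=cv2.INTER_CUBIC))
h=max(x.shape[0] for x in v)
s=cv2.resize(v[0],(400,400));t=cv2.resize(v[1],(400,267)); t=np.vstack([t,np.zeros((133,400,3),np.uint8)])
cv2.imwrite(sys.argv[1],np.hstack([s,t]))
E
python3 look.py pics/b1.png
```

```text
12.6 [ 0.56418368 -0.15938293  0.08748711] [-0.4861036  -0.05472745  0.73791158]
side ring 288 [[ 0.56839067 -0.08130433  0.097     ]]
top ring 116 [[ 0.58388587 -0.07838336  0.097     ]]
```

View pics/b1.png

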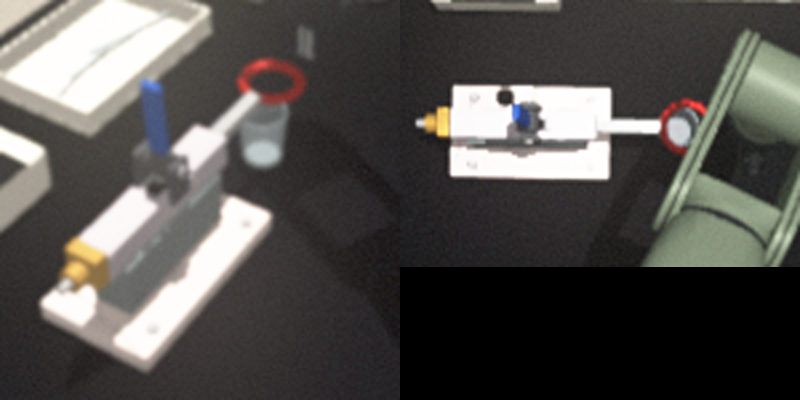

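Call:
apply_moves(
  targets=[
    {"twist":[0,0,0],"linear":[0,-55,-5],"claw":1},
    {"twist":[0,0,0],"linear":[0,-55,0],"claw":1},
    {"twist":[0,0,0],"linear":[0,-55,0],"claw":1},
    {"twist":[0,0,0],"linear":[0,-10,45],"claw":1},
    {"twist":[0,0,0],"linear":[0,0,50],"claw":1},
  ],
)

```text
time_s: 13.32
ee_pos: [0.5649, -0.0672, 0.2647]
ee_rot: [-1.571, -0.002, -0.005]
contact_force: [1.6, -0.4, -1.1]
gripper_width: 0.0002
```

Call:
apply_moves(
  targets=[
    {"twist":[0,0,0],"linear":[0,0,50],"claw":1},
    {"twist":[0,0,0],"linear":[0,0,50],"claw":1},
    {"twist":[0,0,0],"linear":[0,0,25],"claw":1},
    {"twist":[0,0,0],"linear":[0,0,0],"claw":1},
  ],
)

```text
time_s: 13.82
ee_pos: [0.5634, 0.0594, 0.2622]
ee_rot: [-1.57, -0.003, 0.003]
contact_force: [-0.4, 0.4, 0.3]
gripper_width: -0.0002
```

```bash
python3 look.py pics/b2.png
```

```text
13.825 [0.56338137 0.05937733 0.26219222] [-0.37915572  0.37071863  0.33410927]
side ring 352 [[ 0.56554289 -0.08501303  0.097     ]]
top ring 349 [[ 0.56496765 -0.08552002  0.097     ]]
```

View pics/b2.png

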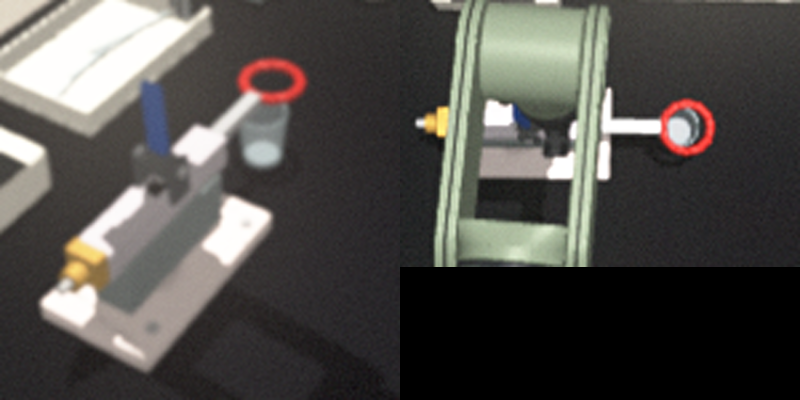

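Call:
apply_moves(
  targets=[
    {"twist":[0,0,0],"linear":[1,40,0],"claw":1},
    {"twist":[0,0,0],"linear":[0,20,5],"claw":1},
    {"twist":[0,0,0],"linear":[0,0,10],"claw":1},
    {"twist":[0,0,0],"linear":[0,0,8],"claw":1},
    {"twist":[0,0,0],"linear":[0,0,5],"claw":1},
  ],
)

```text
time_s: 14.55
ee_pos: [0.566, 0.0856, 0.2039]
ee_rot: [-1.571, -0.002, -0.002]
contact_force: [0.7, -1.2, 0.8]
gripper_width: 0.0001
```

```bash
python3 look.py pics/b3.png
```

```text
14.55 [0.56595085 0.08556146 0.2039263 ] [ 0.68257406 -1.19290103  0.79209318]
side ring 363 [[ 0.56521556 -0.08535381  0.097     ]]
top ring 350 [[ 0.56500917 -0.08561063  0.097     ]]
```

View pics/b3.png

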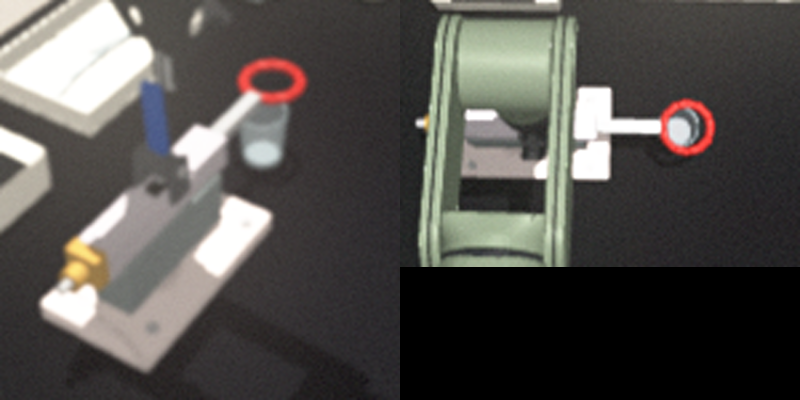

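Call:
apply_moves(
  targets=[
    {"twist":[0,0,0],"linear":[-1,0,6],"claw":1},
    {"twist":[0,0,0],"linear":[0,1,6],"claw":1},
    {"twist":[0,0,0],"linear":[0,2,6],"claw":1},
  ],
)

```text
time_s: 15.02
ee_pos: [0.5642, 0.1028, 0.1997]
ee_rot: [-1.573, -0.001, -0.001]
contact_force: [0.7, -3.1, 3.4]
gripper_width: 0.0002
```

Call:
apply_moves(
  targets=[
    {"twist":[0,0,0],"linear":[0,2,7],"claw":1},
    {"twist":[0,0,0],"linear":[0,2,6],"claw":1},
  ],
)

```text
time_s: 15.28
ee_pos: [0.5646, 0.1158, 0.1963]
ee_rot: [-1.572, -0.001, -0.001]
contact_force: [-1.5, -4.8, 6.2]
gripper_width: 0.0001
```

Call:
apply_moves(
  targets=[
    {"twist":[0,0,0],"linear":[0,1,8],"claw":1},
    {"twist":[0,0,0],"linear":[0,3,8],"claw":1},
  ],
)

```text
time_s: 15.52
ee_pos: [0.5644, 0.1304, 0.1914]
ee_rot: [-1.575, -0.001, -0.001]
contact_force: [0.5, -8.8, 3.0]
gripper_width: 0.0002
```

Call:
apply_moves(
  targets=[
    {"twist":[0,0,0],"linear":[0,4,6],"claw":1},
    {"twist":[0,0,0],"linear":[0,4,6],"claw":1},
  ],
)

```text
time_s: 15.78
ee_pos: [0.5644, 0.1423, 0.1839]
ee_rot: [-1.575, -0.001, -0.001]
contact_force: [0.6, -8.4, 3.0]
gripper_width: 0.0001
```

Now θ ≈ 0.8. I'll carry on along the arc.

Call:
apply_moves(
  targets=[
    {"twist":[0,0,0],"linear":[0,5,5],"claw":1},
    {"twist":[0,0,0],"linear":[0,6,5],"claw":1},
  ],
)

```text
time_s: 16.02
ee_pos: [0.5644, 0.1532, 0.173]
ee_rot: [-1.573, -0.001, -0.001]
contact_force: [-1.7, -5.7, 4.1]
gripper_width: -0.0005
```

Call:
apply_moves(
  targets=[
    {"twist":[0,0,0],"linear":[0,6,4],"claw":1},
    {"twist":[0,0,0],"linear":[0,6,3],"claw":1},
  ],
)

```text
time_s: 16.27
ee_pos: [0.564, 0.1617, 0.1599]
ee_rot: [-1.57, -0.0, -0.0]
contact_force: [0.6, -1.6, 0.8]
gripper_width: -0.0005
```

Call:
apply_moves(
  targets=[
    {"twist":[0,0,0],"linear":[0,6,2],"claw":1},
    {"twist":[0,0,0],"linear":[0,6,2],"claw":1},
    {"twist":[0,0,0],"linear":[0,5,0],"claw":1},
  ],
)

```text
time_s: 16.65
ee_pos: [0.5634, 0.1657, 0.1424]
ee_rot: [-1.57, 0.0, 0.001]
contact_force: [0.3, -0.8, -0.5]
gripper_width: 0.0003
```

Call:
apply_moves(
  targets=[
    {"twist":[0,0,0],"linear":[0,3,0],"claw":1},
    {"twist":[0,0,0],"linear":[0,2,0],"claw":1},
  ],
)

```text
time_s: 16.9
ee_pos: [0.5639, 0.1652, 0.1381]
ee_rot: [-1.571, 0.0, 0.0]
contact_force: [0.8, 0.2, 0.2]
gripper_width: -0.0004
```

Call:
apply_moves(
  targets=[
    {"twist":[0,0,0],"linear":[0,1.5,0],"claw":1},
    {"twist":[0,0,0],"linear":[0,1,0],"claw":1},
  ],
)

```text
time_s: 17.15
ee_pos: [0.5641, 0.1652, 0.1373]
ee_rot: [-1.571, -0.0, -0.0]
contact_force: [-4.4, -0.1, 9.7]
gripper_width: -0.0001
```

Call:
apply_moves(
  targets=[
    {"twist":[0,0,0],"linear":[0,-5,0],"claw":1},
    {"twist":[0,0,0],"linear":[0,-30,0],"claw":1},
    {"twist":[0,0,0],"linear":[0,-55,0],"claw":1},
    {"twist":[0,0,0],"linear":[0,-40,0],"claw":1},
  ],
)

```text
time_s: 17.65
ee_pos: [0.5646, 0.1652, 0.2684]
ee_rot: [-1.57, -0.002, -0.002]
contact_force: [0.7, 0.5, -0.1]
gripper_width: 0.0003
```

Call:
apply_moves(
  targets=[
    {"twist":[0,0,0],"linear":[-50,0,0],"claw":1},
    {"twist":[0,0,0],"linear":[-55,0,0],"claw":1},
    {"twist":[0,0,0],"linear":[-50,0,0],"claw":1},
    {"twist":[0,0,0],"linear":[-20,0,0],"claw":1},
  ],
)

```text
time_s: 18.15
ee_pos: [0.3865, 0.1652, 0.2658]
ee_rot: [-1.571, -0.001, 0.001]
contact_force: [0.2, 0.1, 0.5]
gripper_width: 0.0001
```

```bash
python3 look.py pics/c1.png
```

```text
18.15 [0.38649653 0.16522294 0.26575356] [0.19145858 0.05849352 0.50711636]
side ring 47 [[ 0.58657078 -0.06782978  0.097     ]]
top ring 354 [[ 0.56478425 -0.08497441  0.097     ]]
```

View pics/c1.png

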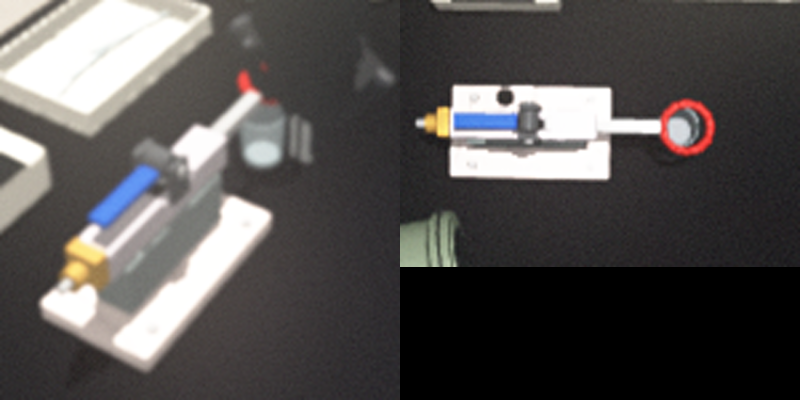

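```bash
python3 -c "
from cell import robot
print(robot.job_done())"
```

```text
the job is handed in; nothing more can be done
None
```

The arm is pressed home against the depth stop, the blue lever is closed flat, and the job was handed in at about 18 s with the gripper well clear.

- **Pushing in:** I pushed the ring's outer rim with closed fingers. Sliding friction was about 2.7 N. The hard stop came after roughly 37 mm of travel.
- **Pressing:** I held the arm on the stop for about 0.9 s at 10.5–12.4 N in total, about 8–10 N beyond friction. Then I backed off.
- **Lever:** I pushed it over its arc with at most about 9 N in the readings. It snapped past dead centre. A touch from above met it at 137.3 mm against 136.5 mm expected when flat, with about 10 N.
- **Last checks:** The final top picture shows the lever flat along the channel, the ring where it was after pressing (y = -0.085 m, within about 0.6 mm), and the small beaker and stopper undisturbed. The last pictures were cropped to the stand, so I did not look at the other items again; my path stayed away from them.
- **Not confirmed:** In the final side picture the gripper hid most of the ring, so that view's ring position is unusable. I did not touch the ring again after locking, so "still on the stop" rests on the pictures and on friction exceeding the stop's spring (under 1 N).

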